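# Put the shaker's adapter plate and clamp bar away in their case

### The arm

A 7-joint arm with a two-finger parallel gripper is mounted at the origin on a cart in front of the work surface, level with it; the furniture and walls round the work are solid. World frame = base frame: x ahead of the robot, y to its left, z up, the work surface at z = 0. Lengths are in m, angles in rad, forces in N, time in s.
With the tool pointing down it reaches from about 0.425 to 0.925 m from the base axis. Payload 6.8 kg.
Tool frame: the origin (TCP) lies at the very end of the fingers, on their centre line; the grasp point (between the pads) lies 19 mm behind it (grip_point_offset is the distance from the TCP to the grasp point, in m); z points along the fingers, y is the line along which they close (so a half turn about z gives the same grasp; the last joint's range is limited). The gripper opens to 85 mm and grips with 20 to 120 N. Pads are 22 mm wide; open, the fingers measure 114 mm over their backs; the gripper's body (76 mm by 85 mm) begins 54 mm behind the grasp point. The pads swing forward as they close: fully open they stand 13 mm farther back than shut.
Start: joints at [1.204, 0.477, 0.022, 1.555, -0.011, 1.109, -0.083], TCP at [0.173, -0.653, 0.231] pointing down, gripper open.
Joint ranges: [-2.96, 2.96], [-0.34, 2.1], [-1.41, 1.46], [0.24, 2.44], [-1.37, 4.51], [0.17, 1.92], [-2.96, 2.96]. Speed limits (rad/s): [2.39, 2.39, 3.14, 3.14, 3.14, 3.14, 3.14].

### API

Orientations are given as [roll, pitch, yaw] about the fixed x, y, z axes, in that order (R = Rz(yaw) Ry(pitch) Rx(roll)).
In Python, from cell import state, grab_frame, calibration, close_job, recognise, grip_point_offset gives the robot as it stands.
- The arm moves only by the shell command python3 -m creep 'ROWS' [OPENING] [FORCE]. ROWS is JSON, a list of rows, each a list of 2 entries, a list of its own where there are three numbers: the shift along the world's x, y, z each as a share of 6 cm, from -1 to 1, then the turn about the world's z as a share of pi rad, from -1 to 1. A call has 1 to 10 rows; each row shifts and turns the commanded pose from where the row before left it; what a row does not reach is not made up. A row lasts 1/8 s, in which the tool goes at most 62.5 mm and 10.7 degrees, less where a joint would pass 70% of its speed; a pose out of reach is approached as far as the arm can. A call with a number of a shift or a turn outside -1 to 1 is refused whole. A call with a gripper value outside its range is refused whole. OPENING is the opening, from -1 (shut) to 1 (fully open), set as the call begins (- or left out, the last holds). The fingers move at their own pace and stop on an object; FORCE is the grip in N (left out, the last holds). Time passes only in rows, so rows that do not move let the fingers close. It gives the time, the measured TCP pose, the force, the opening and the grip force at its end, in the units of the state.
- state(): the state, without advancing time (a new reading comes with each control period).
- grab_frame(name): name is "scene" or "top"; returns the picture (384x512x3 uint8, blue, green, red); there is no depth.
- calibration(name): a dict with "fovy" (degrees; the focal length in pixels is half the picture's height over the tangent of half this angle, whatever the lens; pixels are square), "cx", "cy" (the principal point, pixels), "extrinsics" (4x4, takes a point from camera to world coordinates). Camera axes: x right, y down, z forward; pixel columns grow to the right and rows downward; lengths in m; the calibration is good to about 2 mm. A picture is of the moment at which its call begins. calibration takes no time and is no camera call.
- close_job(): hands the job in; it is judged then, once.
Trained networks look in the newest picture that a camera, given by its name, has taken for a name from the list of things; names that differ only in an ending like _2 or _b are one class to them, and where a whole thing is asked for, a point or a joint stands for the part that bears it (a point fixed in the world has none). Each returns a list of dicts, best first, with "confidence" (0 to 1); they miss things now and then, are a little off and sometimes report something else, mostly with a low value. They report only what shows in the picture. A call takes as long as a camera call. They do not tell look-alikes from the thing itself.
- recognise(camera, thing): "at" ([row, column] in pixels, amid what is visible of it).
The state is a dict: "time_s": time; "joint_pos": joint angles; "qvel": joint speeds; "tau": joint torques, N m; "tool_pos": TCP position; "orientation": TCP orientation; "wrist_force": force on the tool from outside, world axes, zero at the start; "moment": the same for the moment, N m; "opening": finger opening in m; "grip_force": force on a finger pad.
Only numpy, scipy, OpenCV 4.12 (cv2) and the standard library are available. Lean on these libraries where they do the work, as an engineer would, in place of code of your own. Each camera call takes 0.05 s, during which the arm holds its last target. There are 200 camera calls.

### The job

Put the two flat metal parts away in the case on the bench. First lift the case's lid by its front tab until it lies back on its stop and stays there; then gently slide the plate over the front apron, along the guide rail, into the large pocket without lifting it out of the case, and lay the narrow bar in the long narrow pocket beside it, both flat on the pocket floors. Leave the timer, dish, marker and cap where they are.

Things in the scene. Friction and masses are not known exactly. Their poses are not given: they have to be found in the camera images.
- tray: white plastic case fixed to the bench, 275 x 177 mm. Origin at bench height on the sill between the front apron and the large pocket, in the middle of that pocket's width; x points from the apron to the pockets, y left, z up. The apron is a flat deck 14 mm above the bench, x -165 to 0, y -103 to +74 mm; behind it lie two pockets side by side, and a lid over them
- plate_pocket (a point): middle of the large pocket's floor, tray axes (x 48.5, y 0, z 6 mm in the tray frame). The pocket measures x 0 to 97, y -62 to +62 mm in the tray frame, floor 8 mm below the deck
- bar_pocket (a point): middle of the narrow pocket's floor, tray axes (x 48.5, y -83, z 9 mm in the tray frame). The pocket measures x 0 to 97, y -95 to -71 mm in the tray frame, floor 5 mm below the deck
- guide_rail (a point): middle of the inner face of the aluminium guide rail along the apron's left side, at deck height (x -86, y +60.5, z 14 mm in the tray frame). The rail stands 12 mm above the deck, runs from x -161 to -12 mm, and its inner face lies 1.5 mm inside the large pocket's left wall
- lid (a joint): hinge of the grey lid that covers both pockets: 0 shut, 1.9 rad lying back on its stop; it falls shut from below about 1.6 and falls to the stop from above about 1.7. The lid has skirts down to the deck in front (at x = -6 to -3 mm of the tray) and at the sides; its top is 25 mm above the deck
- lid_tab (a point): where to grip the lid: centre of the tab on the lid's front edge, 17 mm in front of the edge. The tab is 30 mm wide (along the tray's y), 28 mm long, 6 mm thick, level with the lid's top, with 19 mm free below it down to the deck
- lid_hinge (a point): middle of the lid's hinge line, which runs along the tray's y (x 108, y -14.5, z 36 mm in the tray frame); the tab point lies 131 mm from it
- plate: bare aluminium plate, 92 mm along its x, 120 mm along its y, 10 mm thick, about 0.2 kg, too wide to grip; origin at the centre of its underside. It starts askew on the apron, clear of the rail; its x axis goes along the tray's x
- bar: bare aluminium bar, 90 mm along its x, 20 mm along its y, 18 mm high; origin at the centre of its underside. It starts on the bench to the right of the case; its x axis goes along the tray's x, either way round
- timer: bench timer, 62 x 62 x 18 mm, bystander, origin under its centre
- petri: round dish, 60 mm across, 15 mm high, bystander, origin under its centre
- marker: felt marker lying, 136 mm long, 13 mm thick, bystander, origin under its middle
- cap: blue bottle cap, 46 mm across, 16 mm high, bystander, origin under its centre
Not all that is in view belongs to the job. What is meant by the bar is not purple, and is the smaller of those in its own colour.

How it is judged:
By the outcome, as a careful person would: the job done as asked, in the order asked, and still so for the second after the job is handed in, with the robot touching nothing.
It also fails if it takes over 72 s, if anything falls off the work surface, if the arm or the gripper's body presses on something with over 40 N, if the wrist force passes 120 N, or if a joint passes its speed limit or range.

## Working session

There is one attempt and no reset: what is moved stays moved. The work goes in short steps, Python scripts to look and compute and a shell command to move; the robot and the scene stay as the last step left them, time stands still between calls to the robot, and variables do not carry over. Pictures are saved under pics/ and viewed, at most 10 in all, crops included, and the job is handed in when it is done.

```bash
ls; mkdir -p pics
cat > h.py <<'E'
import numpy as np,cv2
from cell import *
def K(n):
    c=calibration(n); f=192/np.tan(np.radians(c["fovy"])/2); return f,c["cx"],c["cy"],np.array(c["extrinsics"])
def ray(n,rc):
    f,cx,cy,E=K(n); d=E[:3,:3]@np.array([(rc[1]-cx)/f,(rc[0]-cy)/f,1]); return E[:3,3],d/np.linalg.norm(d)
def onz(n,rc,z):
    o,d=ray(n,rc); return o+d*(z-o[2])/d[2]
def proj(n,p):
    f,cx,cy,E=K(n); q=E[:3,:3].T@(np.array(p)-E[:3,3]); return [f*q[1]/q[2]+cy,f*q[0]/q[2]+cx]
def tri(n1,a,n2,b):
    o1,d1=ray(n1,a);o2,d2=ray(n2,b)
    t=np.linalg.lstsq(np.c_[d1,-d2],o2-o1,rcond=None)[0]
    p,q=o1+d1*t[0],o2+d2*t[1]; return (p+q)/2,np.linalg.norm(p-q)
E
python3 - <<'E'
from h import *
np.set_printoptions(precision=3,suppress=True)
s=state(); print(s)
for n in("scene","top"):
    im=grab_frame(n); cv2.imwrite(f"pics/{n}0.png",im); print(n,calibration(n))
    for t in("tray","lid","lid_tab","plate","bar","guide_rail","timer","petri","marker","cap"):
        print(t,[(np.round(d["at"],1).tolist(),round(d["confidence"],2)) for d in recognise(n,t)])
E
```

```text
pics
{'time_s': 0.0, 'joint_pos': array([ 1.204,  0.478,  0.022,  1.556, -0.011,  1.109, -0.083]), 'qvel': array([ 0.001,  0.   ,  0.001,  0.   ,  0.   , -0.001,  0.001]), 'tau': array([  0.   , -59.645,   1.608, -28.12 ,   0.012,   0.009,   0.   ]), 'tool_pos': array([ 0.173, -0.652,  0.23 ]), 'orientation': array([-3.14 ,  0.   ,  0.259]), 'wrist_force': array([-0.072, -1.19 , -0.022]), 'moment': array([ 0.035, -0.018,  0.036]), 'grip_force': 0.0, 'opening': 0.08550800014804462}
scene {'fovy': 57.07144956833116, 'cx': 252.8743019900093, 'cy': 183.38981026524883, 'extrinsics': array([[ 0.774, -0.484,  0.409,  0.142],
       [-0.634, -0.582,  0.509, -0.523],
       [-0.008, -0.653, -0.757,  0.798],
       [ 0.   ,  0.   ,  0.   ,  1.   ]])}
tray [([170.1, 225.9], 0.55)]
lid [([159.3, 236.7], 0.91)]
lid_tab [([159.6, 239.4], 0.61)]
plate [([184.9, 206.4], 0.74), ([173.0, 227.5], 0.62)]
bar [([314.7, 298.4], 0.88), ([266.8, 293.0], 0.85), ([245.8, 244.0], 0.68)]
guide_rail [([170.0, 228.1], 0.68)]
timer [([148.2, 165.6], 0.69)]
petri [([124.3, 204.7], 0.75)]
marker [([319.5, 355.3], 0.86), ([171.5, 228.3], 0.17)]
cap [([225.1, 336.3], 0.56)]
top {'fovy': 47.255239706153304, 'cx': 252.0760079991955, 'cy': 193.47478459947436, 'extrinsics': array([[-0.044, -0.974,  0.222,  0.184],
       [-0.999,  0.044, -0.004, -0.041],
       [-0.006, -0.222, -0.975,  1.616],
       [ 0.   ,  0.   ,  0.   ,  1.   ]])}
tray [([195.6, 210.2], 0.64)]
lid [([184.9, 212.8], 0.71)]
lid_tab [([179.1, 213.5], 0.81), ([195.4, 211.0], 0.62)]
plate [([219.7, 215.7], 0.61)]
bar [([227.7, 279.4], 0.76), ([229.5, 337.1], 0.69), ([213.6, 311.5], 0.65)]
guide_rail [([197.4, 208.5], 0.66)]
timer [([224.2, 157.2], 0.55), ([182.5, 214.2], 0.24)]
petri [([184.2, 153.6], 0.77)]
marker [([199.7, 356.1], 0.4)]
cap []
```

Run:
```python
import cv2
a=cv2.imread("pics/scene0.png")[80:380,110:410]; b=cv2.imread("pics/top0.png")[130:290,120:390]
cv2.imwrite("pics/s1.png",cv2.resize(a,None,fx=2,fy=2,interpolation=2))
cv2.imwrite("pics/t1.png",cv2.resize(b,None,fx=2.96,fy=2.96,interpolation=2))
```

```text
(no output)
```

View pics/s1.png

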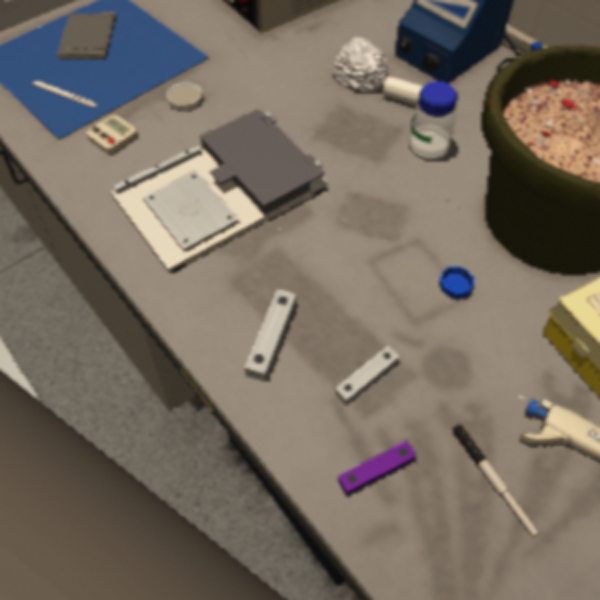

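View pics/t1.png

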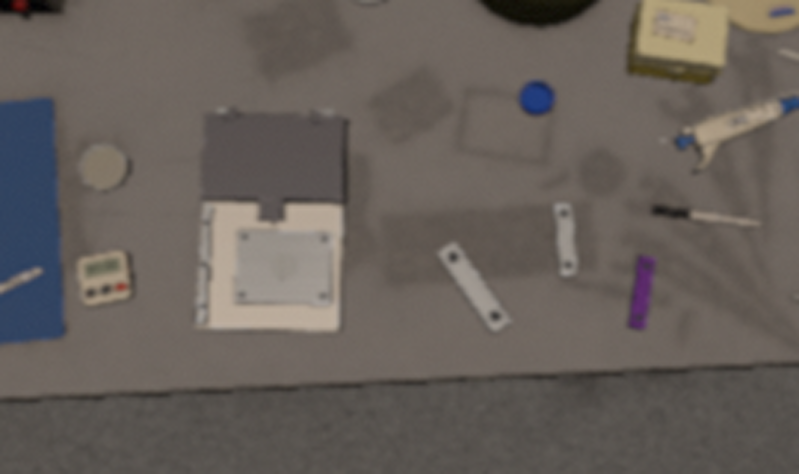

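The scene shows three bar-like things: a large silver bar at scene (246,244), a small silver bar at (267,293) and a purple bar at (315,298). The small silver one fits the description; in top it lies at (213,311). The closed case sits at scene (170,226), with its lid to the back, its rail on the left and the plate askew on the apron. Next I fit models to the edges in both cameras.

```bash
cat > fit.py <<'E'
from h import *
from scipy.optimize import minimize
from scipy.ndimage import map_coordinates
def segpts(segs,n=60):
    return np.concatenate([np.linspace(a,b,n) for a,b in segs]),np.concatenate([np.tile(np.subtract(b,a),(n,1)) for a,b in segs])
def place(P,p): 
    c,s=np.cos(p[2]),np.sin(p[2]); R=np.array([[c,-s,0],[s,c,0],[0,0,1]]); return P@R.T+[p[0],p[1],0]
def projs(n,P):
    f,cx,cy,E=K(n); q=(P-E[:3,3])@E[:3,:3]; return np.c_[f*q[:,1]/q[:,2]+cy,f*q[:,0]/q[:,2]+cx]
def grads(im,sig):
    g=cv2.GaussianBlur(im.astype(np.float32),(0,0),sig); return [cv2.Sobel(g,cv2.CV_32F,0,1).transpose(2,0,1),cv2.Sobel(g,cv2.CV_32F,1,0).transpose(2,0,1)]
def score(p,G,n,segs):
    P,D=segpts(segs); a=projs(n,place(P,p)); b=projs(n,place(P+D*1e-3,p)); t=b-a; t/=np.linalg.norm(t,axis=1)[:,None]
    v=0
    for c in range(3):
        gr=map_coordinates(G[0][c],a.T,order=1);gc=map_coordinates(G[1][c],a.T,order=1)
        v=v+np.abs(-gr*t[:,1]+gc*t[:,0])
    return -np.sqrt(v).mean()
def fit(ims,segs,p0):   # ims: {cam:image}
    p=np.array(p0,float)
    for sig in(3,1.5,.8):
        G={n:grads(i,sig) for n,i in ims.items()}
        st=sig*np.array([.004,.004,.03])
        f=lambda d:sum(score(p+d*st,G[n],n,segs) for n in ims)
        best=min((minimize(f,d0,method="Nelder-Mead",options=dict(initial_simplex=np.vstack([d0,d0+np.eye(3)]))) for d0 in np.vstack([np.zeros(3),np.random.default_rng(0).uniform(-1.5,1.5,(8,3))])),key=lambda r:r.fun)
        p=p+best.x*st
    return p,best.fun
def rect(x0,x1,y0,y1,z,skip=()):
    c=[(x0,y0,z),(x1,y0,z),(x1,y1,z),(x0,y1,z)]; return [(c[i],c[(i+1)%4]) for i in range(4) if i not in skip]
BAR=rect(-.045,.045,-.01,.01,.018); PLATE=rect(-.046,.046,-.06,.06,.024)
TRAY=[((-.165,-.103,.014),(-.165,.074,.014)),((-.165,-.103,.014),(-.03,-.103,.014)),((-.165,.074,.014),(-.03,.074,.014)),((-.006,-.103,.039),(-.006,-.03,.039)),((-.006,.0,.039),(-.006,.074,.039)),((0,-.103,.039),(.1,-.103,.039)),((0,.074,.039),(.1,.074,.039))]
def draw(im,n,segs,p,col):
    for a,b in segs:
        q=projs(n,place(np.array([a,b]),p))*S; q=q[:,::-1]; cv2.line(im,*[tuple(int(v) for v in np.round((u+S/2-.5)*8)) for u in q],col,1,16,3)
S=4
E
python3 - <<'E'
from fit import *
np.set_printoptions(precision=4,suppress=True)
ims={n:cv2.imread(f"pics/{n}0.png") for n in("scene","top")}
for nm,a,b in(("bar",[266.8,293],[213.6,311.5]),("plate",[184.9,206.4],[219.7,215.7]),("tab",[168,222],[200,212])):
    p,g=tri("scene",a,"top",b); print(nm,p,g,onz("scene",a,.018),onz("top",b,.018))
pl=onz("top",[219.7,215.7],.024); ba=onz("top",[211,311],.018)
F={}
for nm,segs,p0 in(("bar",BAR,[*ba[:2],.0]),("plate",PLATE,[*pl[:2],0]),("tray",TRAY,[pl[0]+.09,pl[1]-.0,0])):
    for c in(("scene",),("top",),("scene","top")):
        p,s=fit({k:ims[k] for k in c},segs,p0); print(nm,c,p,s)
    F[nm]=p
out=[]
for n,(r0,r1,c0,c1) in(("scene",(120,285,160,325)),("top",(155,240,180,330))):
    im=cv2.resize(ims[n],None,fx=S,fy=S,interpolation=cv2.INTER_CUBIC)
    for nm,segs,col in(("bar",BAR,(0,0,255)),("plate",PLATE,(255,0,0)),("tray",TRAY,(0,200,0))): draw(im,n,segs,F[nm],col)
    cv2.imwrite(f"pics/fit_{n}.png",im[r0*S:min(r1*S,r0*S+600),c0*S:c1*S])
# height check of bar and tab by free 2-view triangulation
E
```

```text
bar [ 0.4654 -0.2647  0.0179] 0.007363785794702551 [ 0.4689 -0.2661  0.018 ] [ 0.4621 -0.2629  0.018 ]
plate [0.4579 0.0918 0.009 ] 0.0022872310149957983 [0.4554 0.0845 0.018 ] [0.4553 0.0914 0.018 ]
tab [0.5271 0.1029 0.0267] 0.002405195411709207 [0.5302 0.1102 0.018 ] [0.5301 0.1032 0.018 ]Traceback (most recent call last):
  File "<stdin>", line 10, in <module>
  File "fit.py", line 25, in fit
    best=min((minimize(f,d0,method="Nelder-Mead",options=dict(initial_simplex=np.vstack([d0,d0+np.eye(3)]))) for d0 in np.vstack([np.zeros(3),np.random.default_rng(0).uniform(-1.5,1.5,(8,3))])),key=lambda r:r.fun)
  File "fit.py", line 25, in <genexpr>
    best=min((minimize(f,d0,method="Nelder-Mead",options=dict(initial_simplex=np.vstack([d0,d0+np.eye(3)]))) for d0 in np.vstack([np.zeros(3),np.random.default_rng(0).uniform(-1.5,1.5,(8,3))])),key=lambda r:r.fun)
              ~~~~~~~~^^^^^^^^^^^^^^^^^^^^^^^^^^^^^^^^^^^^^^^^^^^^^^^^^^^^^^^^^^^^^^^^^^^^^^^^^^^^^^^^^^^^^^
    res = _minimize_neldermead(fun, x0, args, callback, bounds=bounds,
                               **options)
    fxe = f
[... 231 characters left out ...]
y", line 24, in <genexpr>
    f=lambda d:sum(score(p+d*st,G[n],n,segs) for n in ims)
                   ~~~~~^^^^^^^^^^^^^^^^^^^^
  File "fit.py", line 13, in score
    P,D=segpts(segs); a=projs(n,place(P,p)); b=projs(n,place(P+D*1e-3,p)); t=b-a; t/=np.linalg.norm(t,axis=1)[:,None]
                                               ~~~~~^^^^^^^^^^^^^^^^^^^^^
  File "fit.py", line 9, in projs
    f,cx,cy,E=K(n); q=(P-E[:3,3])@E[:3,:3]; return np.c_[f*q[:,1]/q[:,2]+cy,f*q[:,0]/q[:,2]+cx]
              ~^^^
  File "h.py", line 4, in K
    c=calibration(n); f=192/np.tan(np.radians(c["fovy"])/2); return f,c["cx"],c["cy"],np.array(c["extrinsics"])
ValueError: time passes only in moves, steps and waits
```

```bash
sed -i 's/^def K(n):/import functools\n@functools.cache\ndef K(n):/' h.py
cat > run1.py <<'E'
from fit import *
np.set_printoptions(precision=4,suppress=True)
ims={n:cv2.imread(f"pics/{n}0.png") for n in("scene","top")}
pl=onz("top",[219.7,215.7],.024); ba=onz("top",[211,311],.018)
F={}
for nm,segs,p0 in(("bar",BAR,[*ba[:2],.0]),("plate",PLATE,[*pl[:2],0]),("tray",TRAY,[pl[0]+.09,pl[1]-.0,0])):
    for c in(("scene",),("top",),("scene","top")):
        p,s=fit({k:ims[k] for k in c},segs,p0); print(nm,c,p,s)
    F[nm]=p
for n,(r0,r1,c0,c1) in(("scene",(120,285,160,325)),("top",(155,240,180,330))):
    im=cv2.resize(ims[n],None,fx=S,fy=S,interpolation=cv2.INTER_CUBIC)
    for nm,segs,col in(("bar",BAR,(0,0,255)),("plate",PLATE,(255,0,0)),("tray",TRAY,(0,200,0))): draw(im,n,segs,F[nm],col)
    cv2.imwrite(f"pics/fit_{n}.png",im[r0*S:min(r1*S,r0*S+600),c0*S:c1*S])
E
python3 run1.py
```

```text
bar ('scene',) [ 0.4728 -0.2639  0.0188] -21.675521563786283
bar ('top',) [ 0.4755 -0.2609  0.0184] -16.70857773721184
bar ('scene', 'top') [ 0.4732 -0.2632  0.0185] -36.958324771113645
plate ('scene',) [ 0.4834  0.0687 -0.0532] -16.959120225774633
plate ('top',) [ 0.4876  0.0807 -0.0822] -13.153662909628414
plate ('scene', 'top') [ 0.486   0.0776 -0.1029] -27.291915132187974
tray ('scene',) [ 0.5331  0.1149 -0.065 ] -21.098201312860077
tray ('top',) [ 0.5406  0.1206 -0.0563] -18.187853288827636
tray ('scene', 'top') [ 0.5425  0.115  -0.074 ] -36.616002223864555
```

View pics/fit_scene.png

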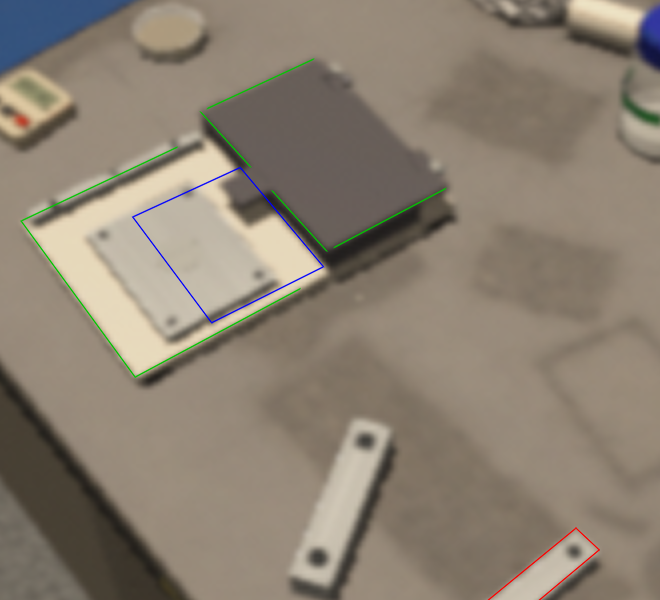

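View pics/fit_top.png

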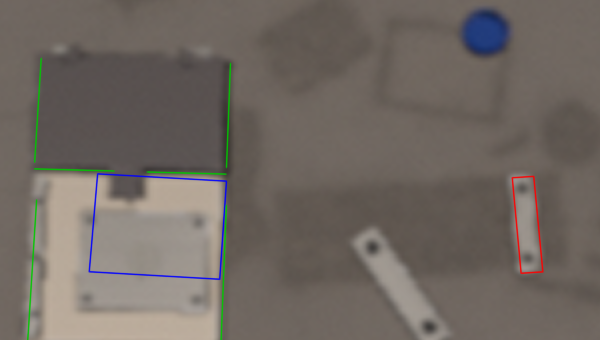

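The tray and bar overlays match the picture, but the plate's fit jumped to the case edges. Next I check per-edge residuals and refit the plate locally.

```bash
cat >> fit.py <<'E'
def resid(im,n,segs,p,w=3.0,sig=.7):
    # signed normal offset (px) of strongest edge, along +projected tray normal; returned as world mm at that height
    G=grads(im,sig); R=[]
    for s in segs:
        P,D=segpts([s]); m=np.array([-D[0][1],D[0][0],0]); m/=np.linalg.norm(m)
        os=np.linspace(-.008,.008,65)
        sc=[-score(p,G,n,[(np.add(s[0],m*o),np.add(s[1],m*o))]) for o in os]
        i=int(np.argmax(sc)); R.append((round(os[i]*1e3,1),round(sc[i],0)))
    return R
E
python3 - <<'E'
from fit import *
np.set_printoptions(precision=4,suppress=True)
ims={n:cv2.imread(f"pics/{n}0.png") for n in("scene","top")}
T=[.5425,.115,-.074]; B=[.4732,-.2632,.0185]
print("normal dir = left of a->b; segs: front(+ = -x), right(+=+y),left(+=+y),lidfrontR(-x),lidfrontL(-x),lidR(+y),lidL(+y)")
for n in ims: print(n,resid(ims[n],n,TRAY,T))
for n in ims: print("bar: y-,x+,y+,x- (+ = inward)",n,resid(ims[n],n,BAR,B))
# plate by local grid then NM
for c in(("scene",),("top",),("scene","top")):
    G={k:grads(ims[k],1.2) for k in c}
    f=lambda p:sum(score(p,G[k],k,PLATE) for k in c)
    best=min(((f(q),q) for x in np.arange(.435,.466,.003) for y in np.arange(.07,.11,.003) for a in np.arange(-.2,.21,.03) for q in [np.array([x,y,a])]),key=lambda t:t[0])
    r=minimize(f,best[1],method="Nelder-Mead",options=dict(initial_simplex=best[1]+np.vstack([np.zeros(3),np.diag([.002,.002,.02])]))); print("plate",c,r.x,r.fun)
for n in ims: print(n,resid(ims[n],n,PLATE,r.x))
E
```

```text
normal dir = left of a->b; segs: front(+ = -x), right(+=+y),left(+=+y),lidfrontR(-x),lidfrontL(-x),lidR(+y),lidL(+y)
scene [(np.float64(-0.3), np.float64(24.0)), (np.float64(-1.3), np.float64(32.0)), (np.float64(-2.3), np.float64(24.0)), (np.float64(8.0), np.float64(28.0)), (np.float64(8.0), np.float64(27.0)), (np.float64(0.8), np.float64(19.0)), (np.float64(0.3), np.float64(17.0))]
top [(np.float64(-2.3), np.float64(22.0)), (np.float64(3.2), np.float64(23.0)), (np.float64(4.0), np.float64(16.0)), (np.float64(2.0), np.float64(26.0)), (np.float64(3.8), np.float64(25.0)), (np.float64(-3.3), np.float64(16.0)), (np.float64(4.5), np.float64(11.0))]
bar: y-,x+,y+,x- (+ = inward) scene [(np.float64(-1.0), np.float64(29.0)), (np.float64(0.5), np.float64(16.0)), (np.float64(0.5), np.float64(22.0)), (np.float64(-0.5), np.float64(23.0))]
bar: y-,x+,y+,x- (+ = inward) top [(np.float64(1.2), np.float64(18.0)), (np.float64(-3.0), np.float64(15.0)), (np.float64(-2.5), np.float64(19.0)), (np.float64(-1.0), np.float64(18.0))]
plate ('scene',) [ 0.4473  0.0707 -0.0565] -14.774762099428933
plate ('top',) [ 0.4517  0.084  -0.0454] -12.09484052656375
plate ('scene', 'top') [ 0.449   0.0827 -0.0652] -25.949535928648384
scene [(np.float64(-1.7), np.float64(26.0)), (np.float64(-1.0), np.float64(15.0)), (np.float64(-4.2), np.float64(15.0)), (np.float64(-1.3), np.float64(19.0))]
top [(np.float64(-1.3), np.float64(23.0)), (np.float64(-3.5), np.float64(12.0)), (np.float64(-8.0), np.float64(13.0)), (np.float64(1.2), np.float64(14.0))]
```

```bash
python3 -m creep '[[[0.95,0.95,0],-0.05],[[0.95,0.95,0],-0.053],[[0.95,0.95,0],0],[[0.95,0.95,0],0],[[0.95,0.95,0],0],[[0.95,0.95,0],0],[[0,0.98,0],0],[[0,0.98,0],0],[[0,0.98,0],0],[[0,0.98,0],0]]' 0.2 30; python3 -m creep '[[[0,0.98,0],0],[[0,0.98,0],0],[[0,0.98,0],0],[[0,0,0],0],[[0,0,0],0]]'
python3 - <<'E'
from h import *
print(tri("scene",[166.6,222],"top",[201.5,212]))
E
```

```text
time_s: 2.35
tool_pos: [0.4379, -0.1503, 0.2316]
orientation: [3.141, -0.001, -0.065]
wrist_force: [1.3, 0.9, 0.5]
opening: 0.0512
grip_force: 0.0
time_s: 2.98
tool_pos: [0.4379, 0.0238, 0.2314]
orientation: [3.141, -0.0, -0.065]
wrist_force: [0.6, -1.0, -0.0]
opening: 0.0509
grip_force: 0.0
(array([0.52270945, 0.10102646, 0.03559379]), np.float64(0.004266492357846605))
```

```bash
python3 -m creep '[[[0.66,0.65,-0.8],0],[[0.66,0.65,-0.8],0],[[0,0,-0.6],0],[[0,0,-0.4],0],[[0,0,0],0],[[0,0,0],0]]'
```

```text
time_s: 3.72
tool_pos: [0.5062, 0.0897, 0.0905]
orientation: [3.142, -0.001, -0.067]
wrist_force: [-0.0, 0.2, 0.7]
opening: 0.0513
grip_force: 0.0
```

Run:
```python
from h import *
im=grab_frame("scene"); print(state()["tool_pos"])
cv2.imwrite("pics/a1.png",cv2.resize(im[100:250,130:330],None,fx=4,fy=4,interpolation=2))
```

```text
[0.50637476 0.08997671 0.09082844]
```

View pics/a1.png

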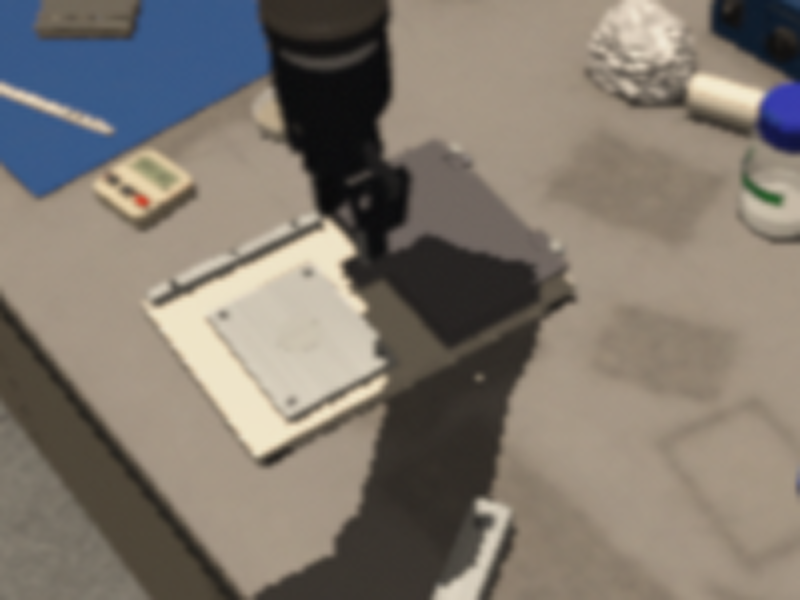

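```bash
python3 -m creep '[[[0.18,0.19,0],0],[[0,0,-0.5],0],[[0,0,-0.4],0],[[0,0,-0.23],0],[[0,0,0],0],[[0,0,0],0]]'; python3 -m creep '[[[0,0,0],0],[[0,0,0],0],[[0,0,0],0],[[0,0,0],0],[[0,0,0],0]]' -1 40
```

```text
time_s: 4.53
tool_pos: [0.517, 0.1024, 0.0227]
orientation: [-3.141, -0.001, -0.065]
wrist_force: [0.7, 0.2, -0.1]
opening: 0.0513
grip_force: 0.0
time_s: 5.15
tool_pos: [0.5171, 0.1046, 0.0233]
orientation: [-3.138, -0.003, -0.063]
wrist_force: [-1.6, 4.9, 4.2]
opening: 0.0288
grip_force: 39.1
```

```bash
python3 -m creep '[[[0.01,0.03,0.206],0],[[0.028,-0.002,0.204],0],[[0.047,-0.003,0.2],0],[[0.065,-0.004,0.195],0],[[0.083,-0.005,0.188],0],[[0.1,-0.007,0.18],0],[[0.116,-0.008,0.17],0],[[0.132,-0.009,0.158],0],[[0.146,-0.009,0.145],0],[[0.158,-0.01,0.131],0]]'
```

```text
time_s: 6.4
tool_pos: [0.5686, 0.101, 0.1288]
orientation: [-3.141, 0.002, -0.064]
wrist_force: [2.8, 3.8, -7.3]
opening: 0.0285
grip_force: 39.9
```

```bash
python3 -m creep '[[[0.17,-0.011,0.116],0],[[0.18,-0.012,0.1],0],[[0.188,-0.012,0.083],0],[[0.195,-0.013,0.065],0],[[0.2,-0.013,0.047],0],[[0.204,-0.013,0.028],0],[[0.206,-0.013,0.009],0],[[0.206,-0.013,-0.01],0],[[0.204,-0.013,-0.029],0],[[0.2,-0.013,-0.047],0]]'; python3 -m creep '[[[0,0,0],0],[[0,0,0],0]]'
```

```text
time_s: 7.65
tool_pos: [0.6885, 0.0928, 0.1512]
orientation: [-3.141, -0.003, -0.065]
wrist_force: [-1.3, 4.2, 4.6]
opening: 0.0284
grip_force: 39.0
time_s: 7.9
tool_pos: [0.6885, 0.0928, 0.1512]
orientation: [-3.141, -0.003, -0.065]
wrist_force: [0.1, 3.7, 5.7]
opening: 0.0285
grip_force: 39.3
```

```bash
python3 -m creep '[[[0,0,0],0],[[0,0,0],0],[[0,0,0],0],[[0,0,0.5],0],[[-0.2,0,0.8],0],[[-0.7,-0.7,0],0],[[-0.7,-0.7,0],0],[[-0.7,-0.7,0],0],[[0,-1,0],0],[[0,-1,0],0]]' 0.3; python3 -m creep '[[[0,-1,0],0],[[0,-1,0],0],[[0,0,0],0]]'
cat > run2.py <<'E'
from fit import *
np.set_printoptions(precision=4,suppress=True)
import sys
tag=sys.argv[1]
ims={n:grab_frame(n) for n in("scene","top")}
for n in ims: cv2.imwrite(f"pics/{n}_{tag}.png",ims[n])
T2=[((-.165,-.103,.014),(-.165,.074,.014)),((-.165,-.103,.014),(.1,-.103,.014)),((0,-.062,.014),(0,.062,.014)),((0.003,-.062,.014),(.09,-.062,.014)),((0,-.071,.014),(.09,-.071,.014)),((0,-.095,.014),(.09,-.095,.014)),((0,.062,.014),(.09,.062,.014))]
T=[.5425,.118,-.065]
for c in(("scene",),("top",),("scene","top")):
    print(c,*fit({k:ims[k] for k in c},T2,T))
E
python3 run2.py open
python3 - <<'E'
import cv2
im=cv2.imread("pics/scene_open.png"); t=cv2.imread("pics/top_open.png")
a=cv2.resize(im[100:220,150:270],None,fx=5,fy=5,interpolation=2)
cv2.imwrite("pics/a2.png",a)
E
```

```text
time_s: 9.15
tool_pos: [0.5478, -0.1551, 0.2287]
orientation: [3.141, -0.001, -0.064]
wrist_force: [1.1, 0.1, 0.4]
opening: 0.0555
grip_force: 0.0
time_s: 9.52
tool_pos: [0.5463, -0.2804, 0.2277]
orientation: [3.138, 0.001, -0.075]
wrist_force: [-0.2, 0.5, 0.7]
opening: 0.0556
grip_force: 0.0
('scene',) [ 0.5434  0.1094 -0.1033] -18.982080236323167
('top',) [ 0.5463  0.1144 -0.0923] -13.778883753515055
('scene', 'top') [ 0.5443  0.1107 -0.1021] -30.349062763694278
```

View pics/a2.png

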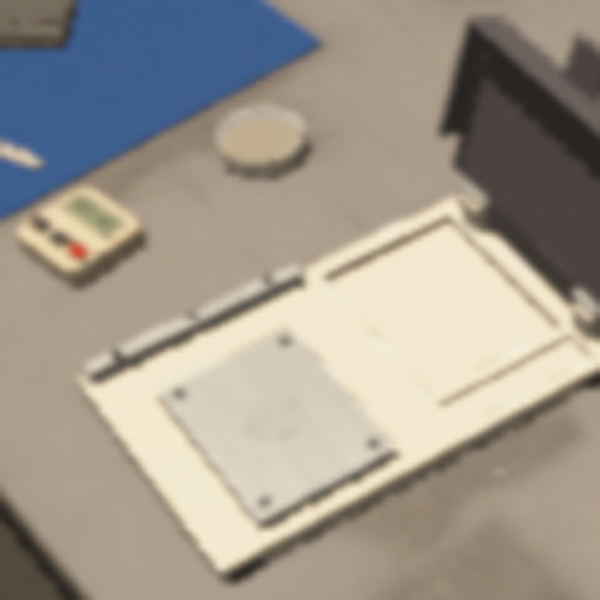

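The lid lies open on its stop and stays there. The scene crop shows the deck's front corners at about (214.4,195.6) right and (175.6,166.4) left. The large pocket's back-left corner is at (143.5,240), and the narrow pocket's left wall runs from (180,238) to (168,263). I refit with only the visible edges.

```bash
cat > run3.py <<'E'
from fit import *
import sys
np.set_printoptions(precision=4,suppress=True)
ims={n:cv2.imread(f"pics/{n}_open.png") for n in("scene","top")}
for nm,rc in(("FR",[214.4,195.6]),("FL",[175.6,166.4]),("pocketRL",[143.5,240])): print(nm,onz("scene",rc,.014))
V=[((-.165,-.103,.014),(-.165,.074,.014)),((-.165,-.103,.014),(.1,-.103,.014)),((0,-.071,.014),(.097,-.071,.014)),((0,-.071,.009),(.097,-.071,.009)),((0,.062,.014),(.097,.062,.014)),((0.01,.062,.006),(.097,.062,.006)),((.097,-.062,.014),(.097,.062,.014)),((.097,-.062,.006),(.097,.062,.006))]
for c in(("scene",),("top",)):
    for T in([.5425,.118,-.065],[.5425,.112,-.09]):
        p,s=fit({k:ims[k] for k in c},V,T); print(c,p,s,"tab->",place(np.array([[-.0255,-.0145,0]]),p)[0,:2],[a for a,b in resid(ims[c[0]],c[0],V,p)])
    if c[0]=="scene": P=p
n="scene";im=cv2.resize(ims[n],None,fx=S,fy=S,interpolation=cv2.INTER_CUBIC); draw(im,n,V,P,(0,160,0)); cv2.imwrite("pics/a3.png",im[100*S:230*S,150*S:300*S])
PL={}
for c in(("scene",),("top",)):
    G={k:grads(ims[k],1.0) for k in c}
    f=lambda p:sum(score(p,G[k],k,PLATE) for k in c)
    b=min(((f(q),q) for x in np.arange(.435,.466,.003) for y in np.arange(.06,.11,.003) for a in np.arange(-.25,.2,.03) for q in [np.array([x,y,a])]),key=lambda t:t[0])
    r=minimize(f,b[1],method="Nelder-Mead",options=dict(initial_simplex=b[1]+np.vstack([np.zeros(3),np.diag([.002,.002,.02])]))); print("plate",c,r.x,r.fun)
E
python3 run3.py
```

```text
FR [0.3741 0.0186 0.014 ]
FL [0.3855 0.1949 0.014 ]
pocketRL [0.6417 0.1645 0.014 ]
('scene',) [ 0.5554  0.0886 -0.1568] -17.088270441632197 tab-> [0.528  0.0782] [np.float64(8.0), np.float64(8.0), np.float64(-2.8), np.float64(0.8), np.float64(8.0), np.float64(8.0), np.float64(2.0), np.float64(-2.5)]
('scene',) [ 0.5554  0.0886 -0.1568] -17.088270453428343 tab-> [0.528  0.0782] [np.float64(8.0), np.float64(8.0), np.float64(-2.8), np.float64(0.8), np.float64(8.0), np.float64(8.0), np.float64(2.0), np.float64(-2.5)]
('top',) [ 0.5599  0.1263 -0.0038] -14.51824241865321 tab-> [0.5344 0.1119] [np.float64(8.0), np.float64(-3.5), np.float64(-7.0), np.float64(-6.8), np.float64(0.5), np.float64(1.7), np.float64(1.7), np.float64(-0.5)]
('top',) [ 0.5599  0.1263 -0.0038] -14.51824240764981 tab-> [0.5344 0.1119] [np.float64(8.0), np.float64(-3.5), np.float64(-7.0), np.float64(-6.8), np.float64(0.5), np.float64(1.7), np.float64(1.7), np.float64(-0.5)]
plate ('scene',) [ 0.4477  0.0707 -0.0656] -15.90969670021887
plate ('top',) [ 0.4517  0.0839 -0.0455] -12.908203930877365
```

Run:
```python
from h import *
np.set_printoptions(precision=4,suppress=True)
print("tab proj",proj("scene",[.5205,.1046,.039]),"seen 166.6,222 |",proj("top",[.5205,.1046,.039]),"seen 201.5,212")
for z in(.014,): print([onz("scene",r,z) for r in([214.4,195.6],[175.6,166.4])])
print("plate ctr",onz("scene",[184.6,205],.024),onz("top",[219.9,216.1],.024))
t=cv2.imread("pics/top_open.png"); s=cv2.imread("pics/scene_open.png")
a=cv2.resize(t[155:250,180:250],None,fx=6,fy=6,interpolation=2); b=cv2.resize(cv2.imread("pics/scene0.png")[140:200,195:245],None,fx=7,fy=7,interpolation=2)
H=570; b=cv2.copyMakeBorder(b,0,H-b.shape[0],0,0,0); cv2.imwrite("pics/a4.png",np.hstack([a,b]))
print(a.shape,b.shape)
```

```text
tab proj [np.float64(165.72452255883474), np.float64(219.9264144422197)] seen 166.6,222 | [np.float64(201.39239975282328), np.float64(211.143805404887)] seen 201.5,212
[array([0.3741, 0.0186, 0.014 ]), array([0.3855, 0.1949, 0.014 ])]
plate ctr [0.4505 0.0834 0.024 ] [0.4534 0.0894 0.024 ]
(570, 420, 3) (570, 350, 3)
```

View pics/a4.png

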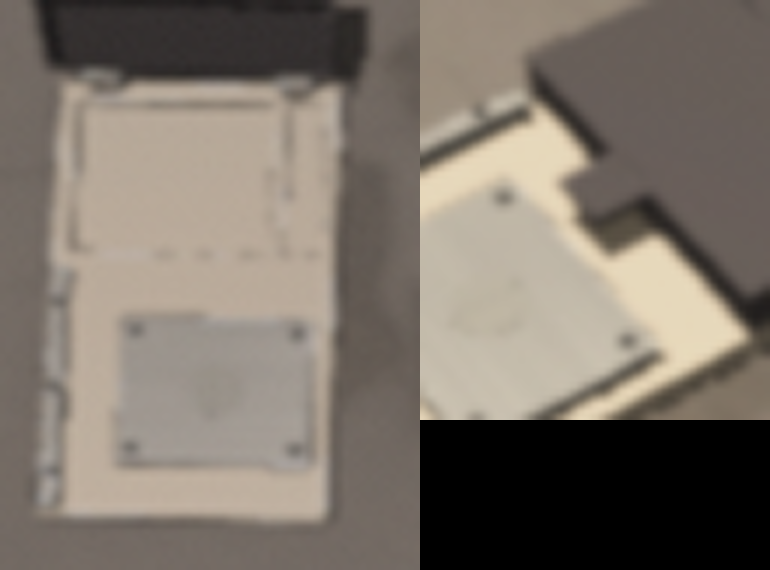

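Run:
```python
from h import *
np.set_printoptions(precision=4,suppress=True)
top=lambda x,y,z:onz("top",[155+(y+.5)/6-.5,180+(x+.5)/6-.5],z)
R1,R2=top(345,85,.014),top(328,516,.014); d=R1-R2; print("right edge yaw",np.arctan2(d[1],d[0]),R1,R2)
S1,S2=top(80,250,.014),top(325,256,.014); d=S1-S2; print("sill yaw",np.arctan2(-d[0],d[1]),S1,S2)
L1,L2=top(72,270,.014),top(48,500,.026)
c=[top(*p,.024) for p in((122,318),(312,322),(308,467),(115,464))]; print("plate top",np.mean(c,0),np.arctan2(*(c[1]-c[0])[:2][::-1])+np.pi/2, np.linalg.norm(c[1]-c[0]),np.linalg.norm(c[2]-c[1]))
k=lambda x,y,z:onz("scene",[100+(y+.5)/5-.5,150+(x+.5)/5-.5],z)
c=[k(*p,.024) for p in((287,328),(398,452),(262,522),(160,395))]; print("plate scene",np.mean(c,0),np.arctan2(*(c[1]-c[0])[:2][::-1])+np.pi/2, np.linalg.norm(c[1]-c[0]),np.linalg.norm(c[2]-c[1]))
t=onz("scene",[166.3,220.6],.039);print("tab scene",t)
for p in((228,572),(82,378),(450,218),(440,402),(565,340),(600,375)): print(p,k(*p,.014))
```

```text
right edge yaw -0.07456044490052427 [0.6479 0.0056 0.014 ] [0.3756 0.0259 0.014 ]
sill yaw -0.07059091494707675 [0.5486 0.1746 0.014 ] [0.5378 0.0221 0.014 ]
plate top [0.4533 0.0924 0.024 ] -0.06679363955607065 0.11715641358009643 0.08975517940922809
plate scene [0.4516 0.0858 0.024 ] -0.05604510026472709 0.12174054723458377 0.08832742585013889
tab scene [0.5207 0.1014 0.039 ]
(228, 572) [0.374  0.0205 0.014 ]
(82, 378) [0.3854 0.197  0.014 ]
(450, 218) [0.6416 0.1665 0.014 ]
(440, 402) [0.539  0.0443 0.014 ]
(565, 340) [0.6285 0.0354 0.014 ]
(600, 375) [0.626  0.0001 0.014 ]
```

```bash
python3 -m creep '[[[-0.33,0.9,0],0],[[-0.33,0.9,0],0],[[-0.33,0.9,0],0],[[-0.33,0.9,0],0],[[-0.33,0.9,0],0],[[0,0.26,-0.9],0],[[0,0,-1],0],[[0,0,-0.9],0],[[0,0,0],0],[[0,0,0],0]]' -1 30; python3 -c "
from h import *;s=state();print(s['tool_pos'],s['orientation'],s['joint_pos'])"
```

```text
time_s: 10.88
tool_pos: [0.4503, 0.0134, 0.0618]
orientation: [-3.141, -0.002, -0.063]
wrist_force: [0.6, 0.2, 1.0]
opening: 0.0004
grip_force: 0.0
[0.45034228 0.01343037 0.06179209] [-3.1411315e+00 -1.8953926e-03 -6.3304119e-02] [ 0.1321597   0.39619937 -0.35378995  2.19625946  0.24527461  0.58330105
 -2.0360222 ]
```

```bash
python3 -m creep '[[[-0.06,-0.18,-0.1],0],[[0,0,-0.4],0],[[0,0,-0.25],0],[[0,0,0],0],[[0,0,0],0]]'; python3 -m creep '[[[0.0,0.1,0],0],[[0,0.1,0],0],[[0.01,0.1,0],0],[[0.01,0.1,0],0],[[0.01,0.08,0],0],[[0,0,0],0]]'
```

```text
time_s: 11.5
tool_pos: [0.4463, 0.0016, 0.0157]
orientation: [-3.142, -0.001, -0.065]
wrist_force: [-0.5, 1.1, 0.5]
opening: -0.0
grip_force: 0.0
time_s: 12.25
tool_pos: [0.4478, 0.0309, 0.0152]
orientation: [-3.141, -0.0, -0.064]
wrist_force: [0.9, -1.2, 1.9]
opening: 0.0003
grip_force: 0.6
```

```bash
python3 -m creep '[[[0.0,0.06,0.015],0],[[0.01,0.06,0],0],[[0,0.06,0],0],[[0.01,0.06,0],0],[[0,0,0],0]]'; for i in 1; do python3 -m creep '[[[0,0.04,0],0],[[0,0.03,0],0],[[0,0,0],0]]'; done;  python3 -m creep '[[[0,0.03,0],0],[[0,0.03,0],0],[[0,0,0],0]]'
```

```text
time_s: 12.88
tool_pos: [0.4489, 0.0455, 0.0161]
orientation: [-3.141, -0.0, -0.064]
wrist_force: [0.2, -0.0, 0.1]
opening: 0.0003
grip_force: 0.0
time_s: 13.25
tool_pos: [0.4488, 0.0492, 0.016]
orientation: [-3.142, -0.0, -0.065]
wrist_force: [-0.5, -0.3, -0.3]
opening: 0.0
grip_force: 0.3
time_s: 13.62
tool_pos: [0.4488, 0.0522, 0.016]
orientation: [3.141, 0.0, -0.065]
wrist_force: [0.5, -4.1, -0.7]
opening: -0.0002
grip_force: 1.6
```

```bash
python3 -m creep '[[[0,-0.15,0],0],[[0,0,0.8],0],[[-0.3,0.62,0],0],[[-0.3,0.62,0],0],[[-0.31,0.63,0],0],[[0,0,0],0],[[0,0,0],0]]' -0.06; python3 -c "
from h import *;s=state();print(s['tool_pos'],s['orientation'],s['joint_pos'])"
```

```text
time_s: 14.5
tool_pos: [0.3944, 0.1557, 0.0641]
orientation: [-3.141, -0.0, -0.064]
wrist_force: [-0.3, -0.6, 0.2]
opening: 0.0399
grip_force: 0.0
[0.39436984 0.15573335 0.06407661] [-3.14134463e+00 -2.22596950e-04 -6.43570561e-02] [-0.1857315   0.36318038 -0.39055971  2.24980374  0.25391615  0.56819985
 -2.40357043]
```

```bash
python3 -m creep '[[[-0.02,-0.39,0],0],[[0,0,-0.4],0],[[0,0,-0.3],0],[[0,0,-0.1],0],[[0,0,0],0],[[0,0,0],0]]';  python3 -c "
from h import *;s=state();print(s['tool_pos'],s['orientation'],s['joint_pos'])
im=grab_frame('scene')
cv2.imwrite('pics/a5.png',cv2.resize(im[100:220,140:280],None,fx=5,fy=5,interpolation=2))"
```

```text
time_s: 15.25
tool_pos: [0.3935, 0.1324, 0.0165]
orientation: [-3.141, -0.001, -0.065]
wrist_force: [0.1, -0.8, -0.7]
opening: 0.0402
grip_force: 0.0
[0.39347763 0.13237701 0.01652743] [-3.14129140e+00 -8.17088102e-04 -6.52672303e-02] [-0.19494674  0.44939102 -0.32769939  2.2928486   0.33410875  0.44108392
 -2.43218609]
```

View pics/a5.png

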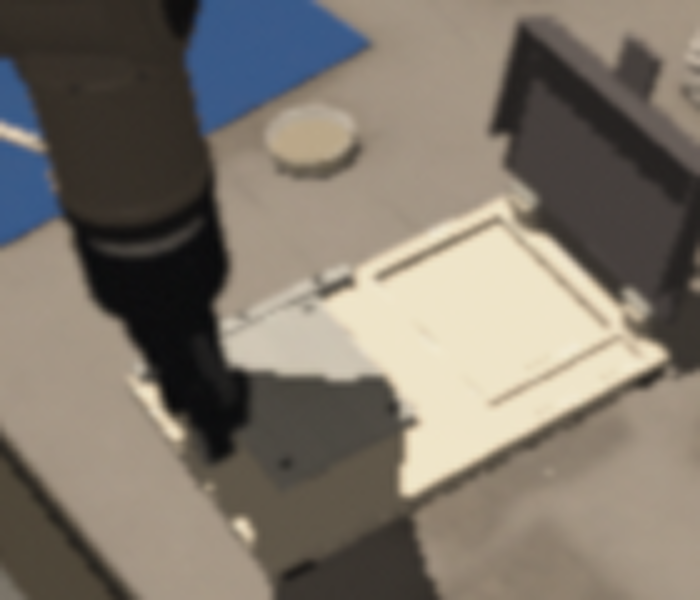

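The plate now lies square against the rail, its top from about (160,192) to (192,196), with the fingers behind it. Next I push along the tray's x.

```bash
python3 -m creep '[[[0.05,-0.003,0],0],[[0.1,-0.007,0],0],[[0.1,-0.007,0],0],[[0.1,-0.006,0],0],[[0.1,-0.007,0],0],[[0.1,-0.007,0],0],[[0.1,-0.006,0],0],[[0.1,-0.007,0],0],[[0.1,-0.007,0],0],[[0.1,-0.007,0],0]]'; python3 -m creep '[[[0.1,-0.006,0],0],[[0.1,-0.007,0],0],[[0.1,-0.007,0],0],[[0.1,-0.006,0],0],[[0.1,-0.007,0],0],[[0.1,-0.007,0],0],[[0.1,-0.006,0],0],[[0.1,-0.007,0],0],[[0,0,0],0]]'
```

```text
time_s: 16.55
tool_pos: [0.4504, 0.1284, 0.016]
orientation: [3.141, 0.0, -0.065]
wrist_force: [-3.2, -1.8, 0.6]
opening: 0.0403
grip_force: 1.6
time_s: 17.68
tool_pos: [0.4996, 0.126, 0.0163]
orientation: [-3.14, -0.002, -0.065]
wrist_force: [0.8, -0.3, 0.3]
opening: 0.0403
grip_force: 0.0
```

```bash
python3 -m creep '[[[-0.25,0.016,0],0],[[0,0,0.06],0],[[0.1,-0.007,0],0],[[0.1,-0.007,0],0],[[0.05,-0.003,0],0],[[0.07,-0.005,0],0],[[0.07,-0.005,0],0],[[0.0,0,0],0]]';  python3 -c "
from h import *
im=grab_frame('scene')
cv2.imwrite('pics/a6.png',cv2.resize(im[100:220,140:280],None,fx=5,fy=5,interpolation=2))"
```

```text
time_s: 18.68
tool_pos: [0.5067, 0.1247, 0.0196]
orientation: [-3.141, -0.0, -0.065]
wrist_force: [0.7, 0.6, -0.0]
opening: 0.0402
grip_force: 0.0
```

View pics/a6.png

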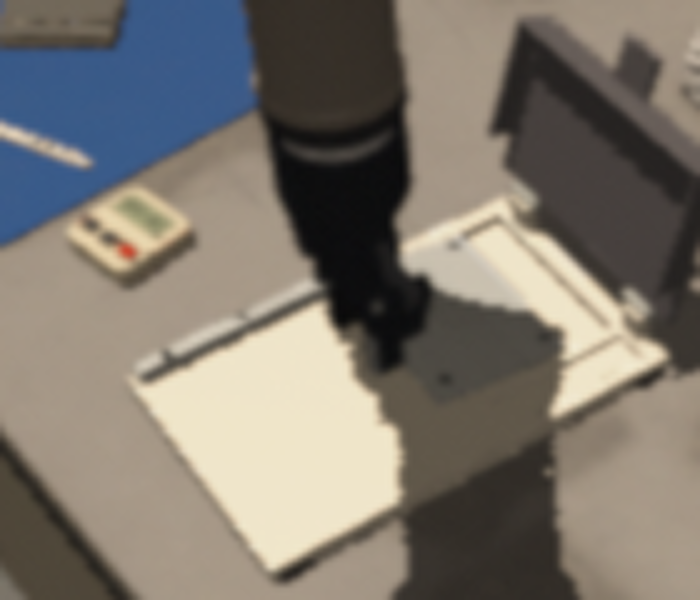

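The plate is tipping into the pocket, its front edge running from (149,231) to (167,251), still square. I continue slowly, lowering the fingers as I go.

```bash
python3 -m creep '[[[0.05,-0.003,0],0],[[0.05,-0.003,-0.02],0],[[0.05,-0.003,-0.02],0],[[0.05,-0.004,-0.01],0],[[0.05,-0.003,0],0],[[0.05,-0.003,0],0],[[0.05,-0.003,0],0],[[0,0,0],0]]'; python3 -m creep '[[[0.05,-0.003,0],0],[[0.05,-0.003,0],0],[[0,0,0],0]]'; python3 -m creep '[[[0.04,-0.003,0],0],[[0.02,-0.001,0],0],[[0,0,0],0]]'
```

```text
time_s: 19.73
tool_pos: [0.5281, 0.1234, 0.0167]
orientation: [-3.141, -0.001, -0.065]
wrist_force: [0.2, 0.5, 0.1]
opening: 0.0402
grip_force: 0.0
time_s: 20.1
tool_pos: [0.5341, 0.1231, 0.0168]
orientation: [-3.141, -0.001, -0.065]
wrist_force: [0.6, -0.2, -0.1]
opening: 0.0401
grip_force: 0.0
time_s: 20.48
tool_pos: [0.5373, 0.1228, 0.0167]
orientation: [-3.142, -0.0, -0.065]
wrist_force: [0.5, -0.2, -0.2]
opening: 0.0405
grip_force: 0.0
```

```bash
python3 -m creep '[[[0.03,-0.002,0],0],[[0,0,0],0],[[-0.1,0,0.3],0],[[0,0,1],0],[[0,0,1],0],[[0,-1,0],0],[[0,-1,0],0],[[0,-1,0],0],[[0,-1,0],0],[[0,-1,0],0]]' 0.1; python3 -m creep '[[[0,-1,0],0],[[0,-0.6,0],0],[[0,0,0],0]]'; python3 -c "
from h import *
im=grab_frame('scene'); cv2.imwrite('pics/scene_pl.png',im); t=grab_frame('top'); cv2.imwrite('pics/top_pl.png',t)
cv2.imwrite('pics/a7.png',np.hstack([cv2.resize(im[125:190,200:280],None,fx=6,fy=6,interpolation=2),cv2.resize(t[160:225,183:243],None,fx=5,fy=6,interpolation=2)]))
from h import recognise
print(recognise('scene','bar'),recognise('top','bar'))"
```

```text
time_s: 21.72
tool_pos: [0.5324, -0.1788, 0.1561]
orientation: [3.141, -0.001, -0.064]
wrist_force: [1.3, -0.1, -0.5]
opening: 0.047
grip_force: 0.0
time_s: 22.1
tool_pos: [0.5316, -0.2771, 0.1556]
orientation: [3.14, -0.001, -0.071]
wrist_force: [0.0, 1.3, 0.5]
opening: 0.0471
grip_force: 0.0
[{'at': [266.3, 290.5], 'confidence': 0.79}, {'at': [246.8, 241.5], 'confidence': 0.61}, {'at': [314.4, 297.9], 'confidence': 0.57}] [{'at': [225.7, 280.8], 'confidence': 0.56}, {'at': [184.2, 209.1], 'confidence': 0.47}, {'at': [202.7, 366.2], 'confidence': 0.44}]
```

View pics/a7.png

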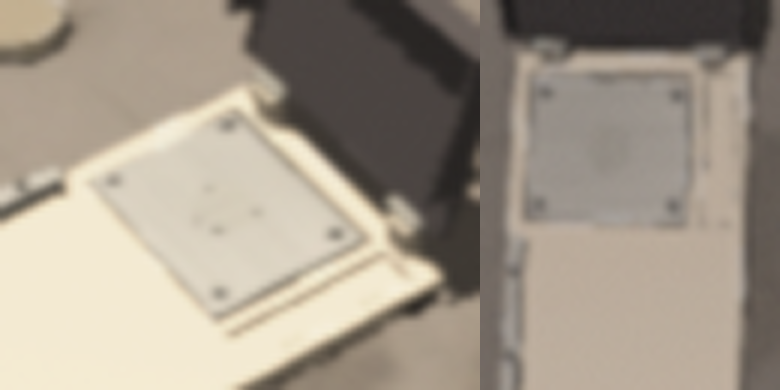

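The plate lies square in the large pocket (scene rows 143–178), lid still back; the narrow pocket beside it is empty. Now for the small silver bar.

```bash
python3 -m creep '[[[-0.5,0.15,-0.5],0.027],[[-0.46,0.12,-0.5],0],[[0,0,-0.76],0],[[0,0,0],0],[[0,0,0],0]]' 0.1 40
```

```text
time_s: 22.92
tool_pos: [0.4767, -0.2566, 0.0505]
orientation: [3.141, -0.002, 0.022]
wrist_force: [0.8, 0.1, 0.7]
opening: 0.0468
grip_force: 0.0
```

Moving to (0.474, -0.261), lowering, then gripping.

```bash
python3 -m creep '[[[-0.045,-0.07,0],0],[[0,0,-0.4],0],[[0,0,-0.29],0],[[0,0,0],0],[[0,0,0],0]]'; python3 -m creep '[[[0,0,0],0],[[0,0,0],0],[[0,0,0],0],[[0,0,0],0],[[0,0,0],0],[[0,0,0],0]]' -1 40
```

```text
time_s: 23.55
tool_pos: [0.473, -0.2614, 0.0082]
orientation: [3.141, -0.001, 0.02]
wrist_force: [0.3, 1.1, 1.4]
opening: 0.0471
grip_force: 0.0
time_s: 24.3
tool_pos: [0.473, -0.2615, 0.0084]
orientation: [3.141, -0.001, 0.02]
wrist_force: [-0.8, -0.1, 6.0]
opening: 0.0188
grip_force: 39.7
```

```bash
python3 -m creep '[[[0,0,0.5],0],[[0,0,0.9],0],[[0.35,0.9,0.1],-0.028],[[0.35,0.9,0],0],[[0.35,0.9,0],0],[[0.35,0.9,0],0],[[0.35,0.9,0],0],[[0.15,0.38,0],0],[[0,0,0],0],[[0,0,0],0]]'
```

```text
time_s: 25.55
tool_pos: [0.5858, 0.0298, 0.0973]
orientation: [3.14, 0.001, -0.069]
wrist_force: [-0.7, -0.2, -0.8]
opening: 0.0188
grip_force: 39.4
```

```bash
python3 -m creep '[[[0.025,0.023,-0.5],0],[[0,0,-0.5],0],[[0,0,-0.18],0],[[0,0,0],0],[[0,0,0],0]]'; python3 -m creep '[[[0,0,-0.03],0],[[0,0,-0.03],0],[[0,0,-0.03],0],[[0,0,0],0]]'
```

```text
time_s: 26.18
tool_pos: [0.5888, 0.0325, 0.028]
orientation: [-3.141, -0.002, -0.069]
wrist_force: [0.6, 0.1, -0.4]
opening: 0.0187
grip_force: 39.4
time_s: 26.68
tool_pos: [0.5878, 0.0329, 0.0213]
orientation: [3.141, 0.0, -0.068]
wrist_force: [-0.3, -0.2, -1.1]
opening: 0.0187
grip_force: 39.4
```

```bash
python3 -m creep '[[[0,-0.01,-0.02],0],[[0,-0.01,-0.02],0],[[0,0,0],0]]'; python3 -m creep '[[[0,0,-0.02],0],[[0,0,-0.02],0],[[0,0,0],0]]'
```

```text
time_s: 27.05
tool_pos: [0.5879, 0.0316, 0.0189]
orientation: [3.141, 0.0, -0.068]
wrist_force: [-0.8, 0.1, -0.4]
opening: 0.0188
grip_force: 39.4
time_s: 27.42
tool_pos: [0.5881, 0.0317, 0.0174]
orientation: [3.141, -0.0, -0.068]
wrist_force: [-2.7, -0.8, 8.4]
opening: 0.0187
grip_force: 40.3
```

```bash
python3 -m creep '[[[0,0,0.01],0],[[0,0,0],0],[[0,0,0],0],[[0,0,0.4],0],[[0,0,1],0],[[0,0,0],0]]' -0.2; python3 -m creep '[[[-0.5,0.8,0],0],[[-0.1,0.65,0],0],[[0,0,0],0],[[0,0,0],0]]' -1
python3 - <<'E'
from fit import *
s=state();T=[.5455,.1171,-.067]
c,si=np.cos(T[2]),np.sin(T[2]);d=s["tool_pos"][:2]-T[:2]
print(s["tool_pos"],"tray",c*d[0]+si*d[1],-si*d[0]+c*d[1],s["wrist_force"])
E
```

```text
time_s: 28.18
tool_pos: [0.5914, 0.0323, 0.1057]
orientation: [-3.14, -0.009, -0.068]
wrist_force: [0.2, 0.7, -0.5]
opening: 0.0342
grip_force: 0.0
time_s: 28.68
tool_pos: [0.5518, 0.118, 0.1006]
orientation: [3.141, 0.001, -0.068]
wrist_force: [-0.3, -0.5, -0.1]
opening: 0.0
grip_force: 0.0
[0.55184596 0.11803603 0.10064825] tray 0.006269057965590398 0.0013587918474644615 [-0.2906802  -0.52397132 -0.06527276]
```

```bash
python3 -m creep '[[[0.23,-0.015,-0.5],0],[[0,0,-0.6],0],[[0,0,-0.22],0],[[0,0,0],0],[[0,0,0],0]]'; python3 -m creep '[[[0,0,-0.03],0],[[0,0,-0.02],0],[[0,0,0],0]]'
```

```text
time_s: 29.3
tool_pos: [0.5667, 0.1178, 0.0232]
orientation: [-3.141, -0.002, -0.068]
wrist_force: [0.1, 0.4, 0.0]
opening: 0.0001
grip_force: 0.0
time_s: 29.68
tool_pos: [0.5658, 0.1178, 0.0193]
orientation: [3.142, -0.0, -0.068]
wrist_force: [0.2, -0.2, 0.3]
opening: -0.0002
grip_force: 0.0
```

```bash
python3 -m creep '[[[0,0,-0.02],0],[[0,0,-0.02],0],[[0,0,0],0]]'; python3 -m creep '[[[0,0,-0.02],0],[[0,0,0],0]]'
```

```text
time_s: 30.05
tool_pos: [0.5657, 0.1178, 0.0165]
orientation: [3.141, 0.0, -0.068]
wrist_force: [-0.8, -0.8, 0.4]
opening: -0.0002
grip_force: 0.0
time_s: 30.3
tool_pos: [0.5658, 0.1178, 0.0161]
orientation: [3.141, -0.0, -0.068]
wrist_force: [-2.3, -1.3, 7.9]
opening: -0.0002
grip_force: 3.7
```

```bash
python3 -m creep '[[[0,0,0.3],0],[[0,0,1],0],[[0,0,1],0],[[0,-1,0],0],[[0,-1,0],0],[[0,-1,0],0],[[0,-1,0],0],[[0,-1,0],0],[[0,-1,0],0],[[0,0,0],0]]'
python3 - <<'E'
from fit import *
np.set_printoptions(precision=4,suppress=True)
im={n:grab_frame(n) for n in("scene","top")}
T=[.5455,.1171,-.067]
for nm,W,H,z,c0 in(("bar",.045,.01,.027,(.0485,-.083)),("plate",.046,.06,.016,(.0485,0))):
    p0=place(np.array([[*c0,0]]),T)[0]
    segs=rect(-W,W,-H,H,z)
    for n in im:
        G={n:grads(im[n],.8)}
        r=minimize(lambda d:score(p0*[1,1,0]+[0,0,T[2]]+d*[.003,.003,.02],G[n],n,segs),np.zeros(3),method="Nelder-Mead",options=dict(initial_simplex=np.vstack([np.zeros(3),np.eye(3)])))
        print(nm,n,r.x*[3,3,.02],r.fun)
for n in im:
    for t in("bar","plate","lid"): print(n,t,[(np.round(d["at"]).tolist(),round(d["confidence"],2)) for d in recognise(n,t)])
print(proj("scene",place(np.array([[.0485,-.083,.027]]),T)[0]),state()["time_s"])
E
```

```text
time_s: 31.55
tool_pos: [0.5644, -0.2495, 0.1543]
orientation: [3.138, -0.001, -0.078]
wrist_force: [-0.4, 0.1, -0.0]
opening: -0.0003
grip_force: 0.0
bar scene [-0.1869 -2.817   0.0014] -19.44425243623201
bar top [ 8.8966  3.9748 -0.0847] -11.227466032773505
plate scene [-0.2006 -0.8175 -0.0074] -12.643604103744435
plate top [-0.087   3.4042  0.0493] -11.004363804495013
scene bar [([248.0, 243.0], 0.88), ([315.0, 298.0], 0.77), ([174.0, 252.0], 0.56)]
scene plate [([161.0, 240.0], 0.72)]
scene lid [([132.0, 261.0], 0.74)]
top bar [([230.0, 281.0], 0.81), ([184.0, 233.0], 0.57)]
top plate []
top lid [([158.0, 210.0], 0.74)]
[np.float64(171.7208482638364), np.float64(253.30020481795796)] 31.95
```

```bash
python3 -c "
from cell import *
print(close_job())"
```

```text
the job is handed in; nothing more can be done
None
```

The job is handed in after about 32 s of robot time: the lid lies back on its stop, and the plate and the small silver bar are in their pockets. Contact heights showed the plate 0.1 mm from its expected seated height and the bar at its floor height. The bystanders were not touched.

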